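# Load a spindle cartridge into its slotted carrier and fit the keyed belt pulley

## Robot

A 6-joint arm with a two-finger parallel gripper is mounted at the origin on a cart in front of the work surface, level with it; the furniture and walls round the work are solid. World frame = base frame: x ahead of the robot, y to its left, z up, the work surface at z = 0. Lengths are in m, angles in rad, forces in N, time in s.
With the tool pointing down it reaches from about 0.3 to 0.775 m from the base axis. Payload 14.6 kg.
Tool frame: the origin (TCP) lies at the centre of the arm's flange, where the gripper is bolted on; the fingertips stand 199 mm ahead of it and the grasp point (between the pads) lies ctrl.tcp_to_grasp ahead of it (ctrl.tcp_to_grasp is the distance from the TCP to the grasp point, in m); z points along the fingers, y is the line along which they close (so a half turn about z gives the same grasp; the last joint's range is limited). The gripper opens to 94 mm and grips with 3 to 60 N. Pads are 16 mm wide; open, the fingers measure 119 mm over their backs; the gripper's body (75 mm by 177 mm) begins 78 mm behind the grasp point.
Start: joints at [-0.067, 0.3, 1.521, -0, 1.321, -0.067], TCP at [0.55, -0, 0.405] pointing down, gripper open.
Joint ranges: [-3.03, 3.03], [-0.79, 2.21], [0.23, 2.52], [-1.04, 4.18], [0, 3.07], [-2.55, 2.55]. Speed limits (rad/s): [2.22, 2.22, 2.57, 3.14, 3.14, 3.14].

## Interface

Orientations are given as [roll, pitch, yaw] about the fixed x, y, z axes, in that order (R = Rz(yaw) Ry(pitch) Rx(roll)).
In Python, from station import ctrl gives the robot as it stands. The module is installed in compiled form; this text tells all that it offers.
- The arm moves only by the shell command python3 -m jog 'ROWS' [OPENING] [FORCE]. ROWS is JSON, a list of rows, each a list of 6 numbers: the shift along the tool's x, y, z in cm, then the turn, a rotation vector about the tool's x, y, z in rad. In form: [[tx, ty, tz, ax, ay, az], ...]. A call has 1 to 8 rows; each row is the pose to reach, as a shift and turn from the pose commanded when the call began, along the tool's axes at that moment; what a row does not reach only later rows make up. A row lasts 1/10 s, in which the tool goes at most 50 mm and 8.59 degrees, less where a joint would pass 70% of its speed; a pose out of reach is approached as far as the arm can. A call with a gripper value outside its range is refused whole. OPENING is the opening in per cent of the stroke, from 0 (shut) to 100 (fully open), set as the call begins (- or left out, the last holds). The fingers move at their own pace and stop on an object; FORCE is the grip in N (left out, the last holds). Time passes only in rows, so rows that repeat a pose let the fingers close. It gives the time, the measured TCP pose, the force, the opening and the grip force at its end, in the units of the state.
- ctrl.get_obs(): the state, without advancing time (a new reading comes with each control period).
- ctrl.camera(name): name is "scene" or "side" or "wrist"; returns a dict with "img" (400x640x3 uint8, blue, green, red), "intrinsics" (3x3 intrinsics, pixels), "k1" (the pictures are not rectified: a ray, as slopes to the right and down, at radius r is drawn at 1 + k1 r^2 times it, then the intrinsics apply), "R" (3x3) and "t" (3): a world point X has camera coordinates R X + t. Camera axes: x right, y down, z forward; pixel columns grow to the right and rows downward; lengths in m; the calibration is good to about 2 mm. A picture is of the moment at which its call begins. There is no depth.
- ctrl.hand_in(): hands the job in; it is judged then, once.
The state is a dict: "time_s": time; "qpos": joint angles; "joint_vel": joint speeds; "tau": joint torques, N m; "ee_pos": TCP position; "eef_rot": TCP orientation; "force": force on the tool from outside, world axes, zero at the start; "moment": the same for the moment, N m; "grip_width": finger opening in m; "grip_force": force on a finger pad.
Only numpy, scipy, OpenCV 4.12 (cv2) and the standard library are available. Lean on these libraries where they do the work, as an engineer would, in place of code of your own. Each camera call takes 0.05 s, during which the arm holds its last target. There are 200 camera calls.

## Task

Put the belt-drive head back together: slide the spindle cartridge sideways into the open slot of the carrier, flange below the slotted top plate, and let it drop fully home in its round pocket. Then put the loose toothed pulley on the spindle's shaft, feeling for the key by turning the pulley gently without forcing it down, until it drops over the key and sits flush on the shoulder. Let go of both and leave the other things on the bench where they are.

Things in the scene. Friction and masses are not known exactly. Their poses are not given: they have to be found in the camera images.
- carrier: Fixed belt-drive head: dark base, blue cheeks, aluminium shelf and top plate, motor behind. Origin on the bench below the place of the spindle axis, z up. Slots open toward its -x: the cartridge slides in along +x. Spans x -50 to +172, y +-55 mm (feet to +-71). Motor pulley at x +120, 46 mm across, top at z 146; the rest at most 87 high. Below the slots free down to z 8.
- slot_mouth (a point): Middle of the slot at the carrier's front edge (x -50, z 70.5 mm of the carrier), halfway up the gap for the flange: shelf top at z 65, underside of the top plate at z 76, its top at z 82. Slot 33.2 mm wide in the top plate, 37.2 in the shelf; both end half round about the spindle axis and flare by 8 mm a side over their first 14 mm.
- seat (a point): Spindle axis on the floor of the carrier's round pocket, 62 mm above the carrier's origin; x along the sliding-in direction. The pocket (59.2 mm diameter, 3 mm deep, sunk in the shelf) takes the cartridge's flange: slide in with the flange above z 65, then it drops 3 mm.
- spindle: Loose steel spindle cartridge, about 0.5 kg, upright on the bench. Origin: centre of its underside, z along its axis. Barrel 34 mm diameter, z 0 to 50; dark flange 56 mm, z 50 to 56; neck 30 mm, z 56 to 106; shaft 16 mm to z 134. Grip the neck at about z 97 so that the fingers stay above the carrier's top plate. All round: it goes into the carrier at any angle. Red mark at its +x.
- spindle_flange (a point): Centre of the underside of the cartridge's flange (z 50 mm of the cartridge); it lies on the seat when home.
- spindle_shoulder (a point): Foot of the shaft (z 106 mm of the cartridge); the pulley's underside lies here when home. The shaft has a bronze key 5 mm wide, 5 mm proud, from here 12 mm up, with 16 mm of plain shaft above it. The shaft turns with 0.06 N m drag and stays as left; its angle is not reported: the key points within 0.6 rad of the cartridge's +x (red paint mark at the neck's top).
- pulley: Loose toothed pulley, 46 mm across, 26 mm high, about 0.14 kg, flat on the bench. Origin: centre of its underside, z along its axis. Bore 17.8 mm with a keyway 6.8 mm wide toward its own +x, reaching 14.8 mm from the axis. Grip it round its outside. On the shaft out of line it rests on the key, 12 mm above the shoulder; in line (within about 0.1 rad) it can drop these 12 mm.
- bearing: Bystander: ball bearing 42 mm across, 12 mm high, lying flat; origin at the centre of its underside.
- dial_gauge: Bystander: dial indicator 136x56x22 mm lying on its back; origin at the centre of its underside.
- hex_keys: Bystander: red folding hex key set 95x75x20 mm; origin at the centre of its underside.
- spanner: Bystander: combination spanner 160 mm long (along its own y), 7 mm high; origin at the centre of its underside.
Mind the look-alikes: they are no part of the job. What is shaped like the pulley but orange, purple or white is not meant.

How it is judged:
On the way, in this order (a step that is already met when the one before it is completed fails the run):
1. the cartridge is home: its flange lies in the pocket under the slotted plate (horizontal distance between spindle_flange and seat below 0.0035 m and z of spindle_flange in the frame of seat below 0.0015 m and angle between spindle's own z axis and vertical below 0.06 rad), for 0.2 s.
2. the pulley has dropped over the key onto the shoulder (distance between pulley and spindle_shoulder below 0.004 m and z of pulley in the frame of spindle_shoulder below 0.002 m and angle between the z axis of pulley and the z axis of spindle, either way round below 0.08 rad), for 0.2 s.
At the end, for the whole second after the job is handed in: Cartridge upright in the carrier, flange on the pocket floor (3.5 mm sideways, 1.5 mm up, 0.06 rad); pulley on the shoulder with the key in its keyway (4 mm from the shoulder centre, 2 mm up, axes within 0.08 rad); both released and at rest (all of step 1 and all of step 2 and linear speed of each of spindle, pulley below 0.02 m/s); the robot touches nothing.
It fails at once if the pulley is forced against the spindle with more than 60 N (contact force between pulley and spindle above 60 N).
It fails at once if the ball bearing is pushed away by more than 30 mm (distance of bearing from where it was at the start of the episode above 0.03 m).
It fails at once if the dial gauge is pushed away by more than 30 mm (distance of dial_gauge from where it was at the start of the episode above 0.03 m).
It fails at once if the hex key set is pushed away by more than 30 mm (distance of hex_keys from where it was at the start of the episode above 0.03 m).
It fails at once if the spanner is pushed away by more than 30 mm (distance of spanner from where it was at the start of the episode above 0.03 m).
It also fails if it takes over 72 s, if anything falls off the work surface, if the arm or the gripper's body presses on something with over 40 N, if the wrist force passes 120 N, or if a joint passes its speed limit or range.

## Working session

There is one attempt and no reset: what is moved stays moved. The work goes in short steps, Python scripts to look and compute and a shell command to move; the robot and the scene stay as the last step left them, time stands still between calls to the robot, and variables do not carry over. Pictures are saved under pics/ and viewed, at most 10 in all, crops included, and the job is handed in when it is done.

```bash
mkdir -p pics
cat > h.py <<'E'
import cv2,numpy as np,json
from station import ctrl
def take(n,tag):
    c=ctrl.camera(n); cv2.imwrite(f'pics/{tag}.png',c['img'])
    np.savez(f'{tag}.npz',**{k:np.array(v) for k,v in c.items()}); return c
def load(tag): return dict(np.load(f'{tag}.npz'))
def ray(c,u,v):
    K=c['intrinsics'];k=float(c['k1'])
    d=np.array([(u-K[0,2])/K[0,0],(v-K[1,2])/K[1,1]]);p=d.copy()
    for _ in range(20): p=d/(1+k*(p@p))
    R=c['R'];o=-R.T@c['t'];return o,R.T@np.array([p[0],p[1],1])
def onz(c,u,v,z):
    o,d=ray(c,u,v);return o+d*(z-o[2])/d[2]
def proj(c,X):
    x=c['R']@np.array(X,float)+c['t'];p=x[:2]/x[2];p=p*(1+float(c['k1'])*(p@p));K=c['intrinsics']
    return np.array([K[0,0]*p[0]+K[0,2],K[1,1]*p[1]+K[1,2]])
E
python3 - <<'E'
from h import *
o=ctrl.get_obs();print(o['ee_pos'],o['eef_rot'],o['grip_width'],o['time_s'],ctrl.tcp_to_grasp)
for n in('scene','side','wrist'):
    c=take(n,n+'0');print(n,c['intrinsics'][0,0],c['k1'],-c['R'].T@c['t'],c['R'][2])
E
```

```text
[5.49963823e-01 5.66695913e-06 4.04086683e-01] [-3.14040872e+00 -9.04200980e-05  1.57079199e+00] 0.09368293343365981 0.0 0.1804
scene 392.5873963079006 0.021462601878708007 [-0.25343563 -0.50396336  0.76214436] [ 0.66987855  0.45569396 -0.58617893]
side 486.26615833612163 0.031416566860789204 [-0.10419021  0.91104503  0.83127152] [ 0.48188311 -0.67755841 -0.55561071]
wrist 329.1756056911628 -0.04226041361847717 [0.549606   0.07134902 0.38483113] [-0.00135135 -0.24485845 -0.9695579 ]
```

View pics/scene0.png

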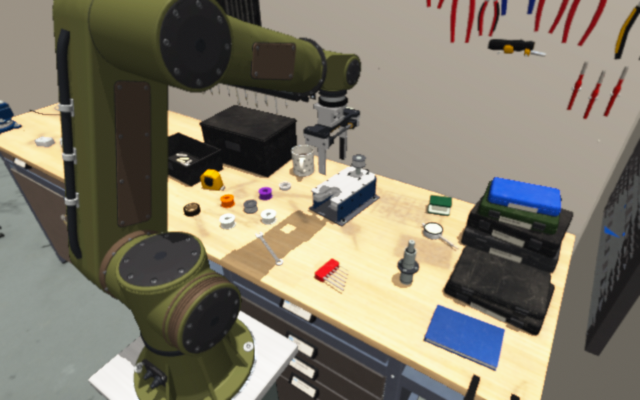

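View pics/side0.png

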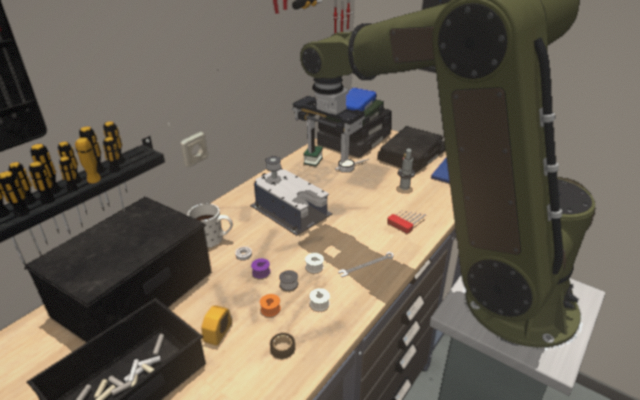

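The scene view shows the spindle at (408,262), the carrier at (345,195) and the hex keys at (328,270). The spanner is at (270,250), the gauge at (433,230) and the bearing at about (285,186).
Pulley-like things in the scene view are orange (227,200), purple (265,193), white (227,220), white (268,215) and grey (250,206). I choose the grey one, which is at (288,281) in the side view. One close crop will check it.

Run:
```python
from h import *
a=load('scene0')['img'];b=load('side0')['img']
f=lambda i,x,y,w,h,s:cv2.resize(i[y:y+h,x:x+w],(w*s,h*s),interpolation=cv2.INTER_CUBIC)
top=np.hstack([f(a,300,140,100,80,4),f(b,240,145,100,80,4)])
bot=np.hstack([f(a,215,180,65,55,4),f(b,255,255,60,55,4),f(a,385,235,37,55,4),f(b,390,145,38,55,4)])
cv2.imwrite('pics/crop1.png',np.vstack([top,bot[:, :800]]))
c=load('scene0');s=load('side0')
def tri(p,q):
    o1,d1=ray(c,*p);o2,d2=ray(s,*q);t=np.linalg.lstsq(np.stack([d1,-d2],1),o2-o1,rcond=None)[0]
    A=o1+d1*t[0];B=o2+d2*t[1];return (A+B)/2,np.linalg.norm(A-B)
print('spindle top',tri((410,242),(409,151)))
print('pulley',onz(c,250,206,.013),onz(s,288,281,.013))
print('motor pulley top',tri((359,157),(273,159)))
```

```text
spindle top (array([ 0.44850166, -0.28217129,  0.13304196]), np.float64(0.0007207224156428842))
pulley [0.47021081 0.26608036 0.013     ] [0.47085912 0.26744032 0.013     ]
motor pulley top (array([0.7300694 , 0.01255563, 0.14506816]), np.float64(0.001706508908161719))
```

View pics/crop1.png

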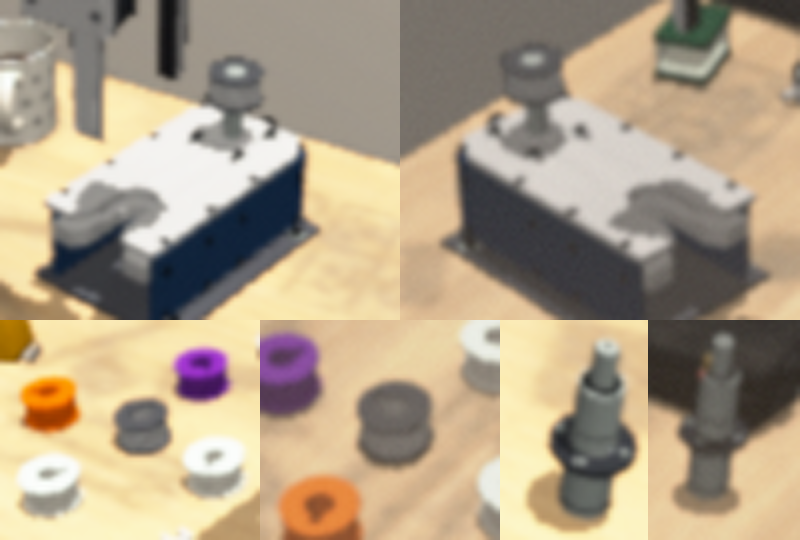

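Choice confirmed: the grey pulley with the dark keyway, at about (0.470, 0.267). The spindle axis is at about (0.4485, -0.282), its top at 133 mm as specified, and the motor pulley top comes out at 145 mm against 146. Next I get the carrier yaw from the front corners of its top plate.

```bash
python3 - <<'E'
from h import *
c=load('scene0');s=load('side0')
for cam,L,Rr in((c,(312,190),(337.5,203.8)),(s,(301,209.5),(328,194.3))):
    a,b=onz(cam,*L,.082),onz(cam,*Rr,.082);m=(a+b)/2;v=np.array([.7301,.0126])-m[:2]
    print(a,b,np.linalg.norm(a-b),m,np.linalg.norm(v),np.degrees(np.arctan2(v[1],v[0])))
E
python3 -m jog '[[-5,-2,0,0,0,0],[-10,-4,0,0,0,0],[-15,-6,0,0,0,0],[-20,-8,0,0,0,0],[-25,-10,0,0,0,0],[-28,-10,0,0,0,0],[-28,-10,0,0,0,0]]'
```

```text
[0.56974167 0.08766654 0.082     ] [ 0.54931709 -0.01763015  0.082     ] 0.10725928773630876 [0.55952938 0.03501819 0.082     ] 0.17203752685150583 -7.487501291027419
[0.56797948 0.09172596 0.082     ] [ 0.55271161 -0.01027369  0.082     ] 0.10313601089797385 [0.56034554 0.04072613 0.082     ] 0.17206875230055088 -9.40770783577828
time_s: 0.85
ee_pos: [0.4485, -0.2842, 0.4043]
eef_rot: [-3.141, 0.0, 1.566]
force: [-0.0, -0.3, 0.4]
grip_width: 0.0939
grip_force: 0.0
```

Run:
```python
from h import *
c=take('wrist','w1');print(proj(c,(.4485,-.2822,.134)),proj(c,(.4485,-.2822,0)))
```

```text
[322.61657647 208.85772446] [322.48976248 178.7463249 ]
```

View pics/w1.png

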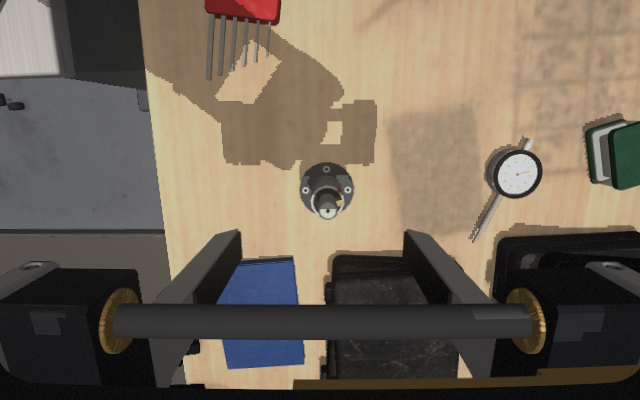

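Run:
```python
from h import *
c=load('w1')
print('top',onz(c,327.5,212.5,.134),'flange',onz(c,327,188.5,.056))
im=c['img'].astype(int);h=cv2.cvtColor(c['img'],cv2.COLOR_BGR2HSV)
for y in range(180,222,1):
  for x in range(310,350):
    H,S,V=h[y,x]
    if S>110 and V>90 and (x-327)**2+(y-200)**2<20**2 : print(x,y,h[y,x],end=';')
g=c['img'][160:230,290:365];cv2.imwrite('pics/w1c.png',cv2.resize(g,None,fx=7,fy=7,interpolation=cv2.INTER_CUBIC))
```

```text
top [ 0.45235934 -0.2852133   0.134     ] flange [ 0.4530604  -0.28222608  0.056     ]
338 189 [  4 157  91];337 190 [  4 130 108];338 190 [  3 177 104];339 190 [  2 165  96];337 191 [  4 143  98];338 191 [  3 174 107];339 191 [  3 173 106];338 192 [  4 151  96];337 200 [ 19 119 103];
```

View pics/w1c.png

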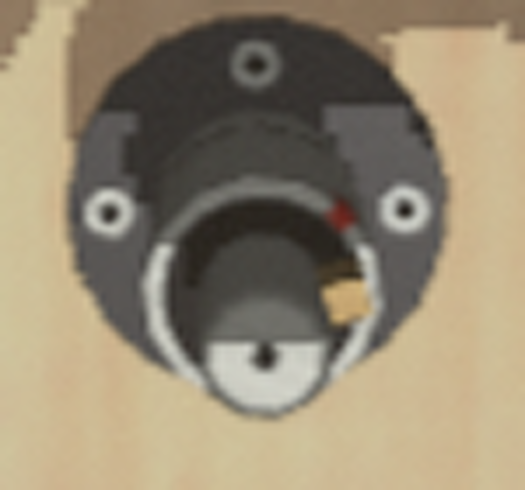

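The crop shows the shaft top at (327.9,211), the bronze key at (339.3,203) and the red mark at (338.7,190.7).

Run:
```python
from h import *
c=load('w1')
a=[onz(c,327.9,211,.134),onz(c,327.4,202,.106)];print(a)
A=(a[0]+a[1])/2
for n,p,z in(('key',(339.3,202.9),.118),('red',(338.7,190.7),.105)):
    v=onz(c,*p,z)-A;print(n,v[:2]*1000,np.arctan2(v[1],v[0]))
```

```text
[array([ 0.45267687, -0.28397895,  0.134     ]), array([ 0.45270673, -0.28373718,  0.106     ])]
key [9.79782065 2.34700263] 0.23511314202909842
red [9.867661   9.96430475] 0.7902712548646043
```

```bash
python3 -m jog '[[0,0.4,3,0,0,0],[0,0.4,6,0,0,0],[0,0.4,9,0,0,0],[0,0.4,11,0,0,0],[0,0.4,12.7,0,0,0],[0,0.4,12.7,0,0,0]]'
python3 -m jog '[[0,0,0,0,0,0],[0,0,0,0,0,0],[0,0,0,0,0,0],[0,0,0,0,0,0],[0,0,0,0,0,0],[0,0,0,0,0,0],[0,0,0,0,0,0],[0,0,0,0,0,0]]' 20 30
python3 -m jog '[[0,0,0,0,0,0],[0,0,0,0,0,0],[0,0,0,0,0,0],[0,0,0,0,0,0]]' 10 40
```

```text
time_s: 1.5
ee_pos: [0.454, -0.2787, 0.2756]
eef_rot: [-3.138, -0.002, 1.572]
force: [-0.0, 0.2, 0.7]
grip_width: 0.0941
grip_force: 0.0
time_s: 2.3
ee_pos: [0.454, -0.28, 0.2777]
eef_rot: [-3.142, -0.0, 1.571]
force: [0.7, -0.0, -0.2]
grip_width: 0.0333
grip_force: 0.0
time_s: 2.7
ee_pos: [0.4539, -0.28, 0.2776]
eef_rot: [-3.141, -0.0, 1.571]
force: [-1.1, -0.5, 0.8]
grip_width: 0.0293
grip_force: 40.0
```

```bash
python3 -m jog '[[0,0,0,0,0,0],[0,0,0,0,0,0],[0,0,0,0,0,0],[-0.35,0,0,0,0,0],[-0.35,0,0,0,0,0]]' 45
python3 -m jog '[[0,0,0,0,0,0],[0,0,0,0,0,0],[0,0,0,0,0,0],[0,0,0,0,0,0],[0,0,0,0,0,0],[0,0,0,0,0,0]]' 10 50
python3 -m jog '[[0,0,-3,0,0,0],[0,0,-6,0,0,0],[0,0,-9,0,0,0],[0,0,-11,0,0,0],[0,0,-11,0,0,0]]'
python3 - <<'E'
from h import *
import os
c=take('wrist','w2');o=ctrl.get_obs();print(o['ee_pos'],o['eef_rot'],o['force'],o['moment'],o['grip_width'])
c=take('scene','s2');c=take('side','d2')
a=load('w2')['img'][170:400,200:440]; b=load('s2')['img'][170:300,330:480]
cv2.imwrite('pics/c2.png',np.hstack([cv2.resize(a,(480,460)),cv2.resize(b,(310,460))]))
E
```

```text
time_s: 3.2
ee_pos: [0.454, -0.2839, 0.2777]
eef_rot: [3.141, 0.0, 1.571]
force: [-0.1, -0.1, 0.3]
grip_width: 0.0422
grip_force: 0.0
time_s: 3.8
ee_pos: [0.454, -0.2835, 0.2776]
eef_rot: [-3.141, -0.0, 1.571]
force: [-1.3, -0.3, -0.1]
grip_width: 0.0293
grip_force: 50.0
time_s: 4.3
ee_pos: [0.4541, -0.2835, 0.3897]
eef_rot: [3.138, 0.002, 1.571]
force: [0.2, -0.0, -5.6]
grip_width: 0.0291
grip_force: 50.0
[ 0.45396849 -0.28339227  0.38757697] [3.14075907e+00 4.24782372e-04 1.57090791e+00] [ 0.75970465 -0.39823368 -6.61802694] [ 0.03176694  0.01391976 -0.02884123] 0.029319126887543654
```

View pics/c2.png

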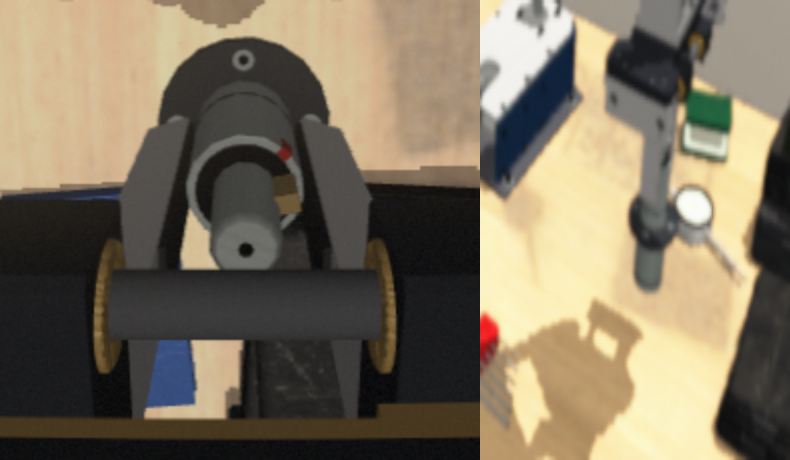

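```bash
python3 -m jog '[[4.5,0.8,0,0,0,0],[9,1.6,0,0,0,0],[13.5,2.4,0,0,0,0],[18,3.2,0,0,0,0],[22.5,4,0,0,0,0],[27,4.8,0,0,0,0],[31,5.4,0,0,0,0],[33,5.9,0,0,0,0]]'
python3 -m jog '[[0,0,0,0,0,0.144],[0,0,0,0,0,0.288],[0,0,0,0,0,0.432],[0,0,0,0,0,0.576],[0,0,0,0,0,0.72],[0,0,0,0,0,0.864],[0,0,0,0,0,1.008],[0,0,0,0,0,1.152]]'
python3 -m jog '[[0,0,0,0,0,0.144],[0,0,0,0,0,0.288],[0,0,0,0,0,0.432],[0,0,0,0,0,0.576],[0,0,0,0,0,0.576],[0,0,0,0,0,0.576]]'
python3 - <<'E'
from h import *
c=load('w2');print('held top',onz(c,322.5,295,.244))
c=take('wrist','w3');o=ctrl.get_obs();print(o['ee_pos'],o['eef_rot'],o['qpos'])
E
```

```text
time_s: 5.25
ee_pos: [0.5129, 0.0494, 0.3859]
eef_rot: [-3.139, -0.0, 1.573]
force: [1.0, -0.5, -6.1]
grip_width: 0.0294
grip_force: 50.0
time_s: 6.05
ee_pos: [0.5129, 0.0465, 0.3858]
eef_rot: [-3.14, 0.003, 0.413]
force: [-0.3, -0.0, -4.9]
grip_width: 0.0297
grip_force: 50.0
time_s: 6.65
ee_pos: [0.513, 0.0465, 0.3865]
eef_rot: [3.141, 0.002, -0.153]
force: [-0.5, -0.1, -5.2]
grip_width: 0.0292
grip_force: 50.0
held top [ 0.45443912 -0.28554381  0.244     ]
[0.51297342 0.04649005 0.38680086] [ 3.14133667e+00  1.41153144e-03 -1.53088445e-01] [ 1.92656269e-02  2.38144337e-01  1.64199459e+00 -1.06067422e-05
  1.26288824e+00  1.74315344e+00]
```

View pics/w3.png

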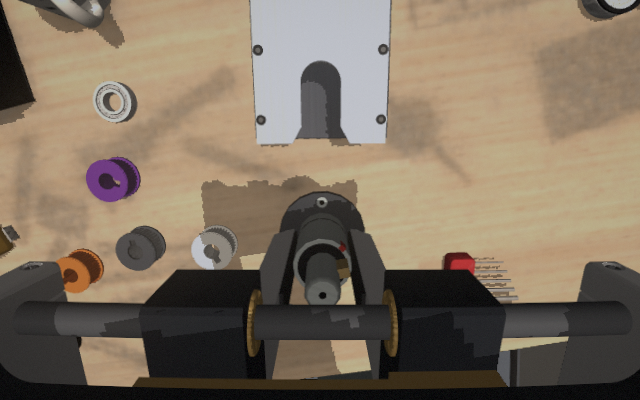

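The wrist view shows the plate front edge at row 143 between columns 257 and 386, and the slot at columns 301–341 with its round end near row 61. The spindle is held upright at about (322,293), and the pulley is at (141,248). I will measure the slot at the plate-top height.

Run:
```python
from h import *
from scipy.spatial.transform import Rotation as Ro
c=load('w3');h=cv2.cvtColor(c['img'],cv2.COLOR_BGR2HSV)
m=(h[...,2]>170)&(h[...,1]<40)
rows=range(85,122,4);C=[];E=[]
o=ctrl.get_obs();yaw=o['eef_rot'][2];tcp=np.array(o['ee_pos'])
for r in rows:
    x=np.where(m[r,245:400])[0]+245; lo=x[x<321].max(); hi=x[x>321].min(); C.append((onz(c,lo+.5,r,.082)+onz(c,hi-.5,r,.082))/2)
    E.append((x.min(),lo,hi,x.max(),np.linalg.norm(onz(c,lo+.5,r,.082)-onz(c,hi-.5,r,.082))))
C=np.array(C);print(E[0],E[-1])
E2=[(onz(c,e[0]-.5,r,.082)+onz(c,e[3]+.5,r,.082))/2 for e,r in zip(E,rows)]
for P in(C,np.array(E2)):
    p=np.polyfit(P[:,0],P[:,1],1);print('line',p,'angle',np.arctan(p[0]))
# front edge & slot end
fr=[];
for col in (265,275,285,360,370,380):
    y=np.where(m[100:160,col])[0]+100;fr.append(onz(c,col,y.max()+.5,.082))
fr=np.array(fr);q=np.polyfit(fr[:,1],fr[:,0],1);print('front',fr[:,:2].mean(0),-np.arctan(q[0]))
y=np.where(m[40:90,321])[0]+40;e=onz(c,321,y[y<75].max()+.5,.082);print('slot end',e)
d=np.array([np.cos(yaw),np.sin(yaw)])
print('slot end from front',(e[:2]-fr[:,:2].mean(0))@d)
print('tcp',tcp,yaw,'held top',onz(c,322,294,.244))
```

```text
(np.int64(254), np.int64(299), np.int64(341), np.int64(386), np.float64(0.03378318205153891)) (np.int64(266), np.int64(300), np.int64(341), np.int64(375), np.float64(0.03373425502451827))
line [-0.13503534  0.11599237] angle -0.134223431204841
line [-0.08305781  0.08442954] angle -0.08286760499489489
front [0.56197037 0.03880512] -0.15545110276224824
slot end [0.62849604 0.02983529 0.082     ]
slot end from front 0.06711545491830487
tcp [0.51297342 0.04649005 0.38680086] -0.15308844548263845 held top [0.51217702 0.04717592 0.244     ]
```

```bash
python3 -m jog '[[0,-0.1,2.5,0,0,0],[0,-0.1,5,0,0,0],[0,-0.1,7,0,0,0],[0,-0.1,8.5,0,0,0],[0,-0.1,9.2,0,0,0],[0,-0.1,9.2,0,0,0],[0,-0.1,9.2,0,0,0],[0,-0.1,9.2,0,0,0]]'
python3 - <<'E'
from h import *
o=ctrl.get_obs();print(o['ee_pos'],o['eef_rot'],o['force'])
c=take('side','d4');w=take('wrist','w4')
a=c['img'][140:260,230:350];cv2.imwrite('pics/c4.png',np.hstack([cv2.resize(a,(480,480),interpolation=cv2.INTER_CUBIC),cv2.resize(w['img'][60:220,250:390],(300,480)[0:2])]))
E
```

```text
time_s: 7.5
ee_pos: [0.5133, 0.0475, 0.2965]
eef_rot: [-3.141, -0.001, -0.157]
force: [0.1, 0.4, -6.2]
grip_width: 0.0296
grip_force: 50.0
[0.51330739 0.04750408 0.29650134] [-3.14133923e+00 -1.41506559e-03 -1.56611899e-01] [ 0.13915821  0.36225834 -6.16651874]
```

View pics/c4.png

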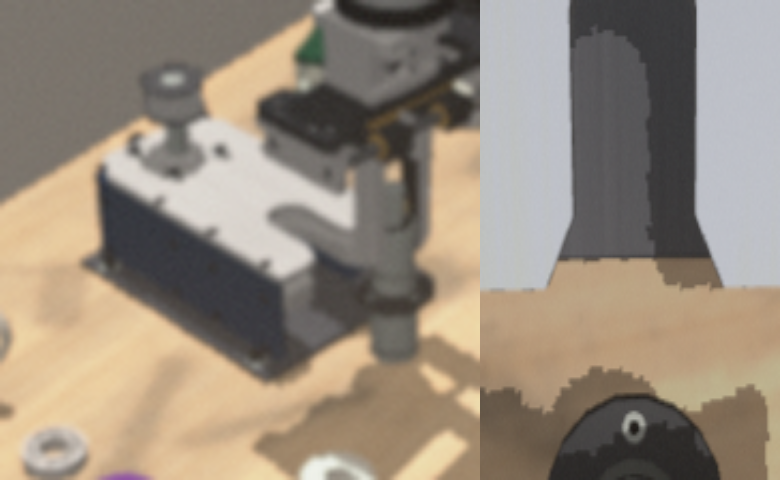

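The slot centre is at crop column 633 and the flange screw is at 633, so they line up. I slide in, lowering 1.4 mm first.

```bash
python3 -m jog '[[0,0,0.14,0,0,0],[1,0,0.14,0,0,0],[2,0,0.14,0,0,0],[3,0,0.14,0,0,0],[4,0,0.14,0,0,0],[4,0,0.14,0,0,0]]'
python3 -m jog '[[0.7,0,0,0,0,0],[1.4,0,0,0,0,0],[2.1,0,0,0,0,0],[2.8,0,0,0,0,0],[2.8,0,0,0,0,0]]'
```

```text
time_s: 8.2
ee_pos: [0.5538, 0.0409, 0.294]
eef_rot: [-3.142, -0.0, -0.158]
force: [-0.5, 0.3, -5.9]
grip_width: 0.029
grip_force: 50.0
time_s: 8.7
ee_pos: [0.581, 0.0367, 0.2942]
eef_rot: [-3.142, -0.0, -0.157]
force: [0.9, 0.2, -5.3]
grip_width: 0.0295
grip_force: 50.0
```

```bash
python3 -m jog '[[0.8,0,-0.05,0,0,0],[1.6,0,-0.05,0,0,0],[2.2,0,-0.05,0,0,0],[2.7,0,-0.05,0,0,0],[2.7,0,-0.05,0,0,0]]'
python3 -m jog '[[0.2,0,0,0,0,0],[0.3,0,0,0,0,0],[0.4,0,0,0,0,0],[0.4,0,0,0,0,0]]'
```

```text
time_s: 9.2
ee_pos: [0.6075, 0.0325, 0.2946]
eef_rot: [3.142, 0.0, -0.157]
force: [0.5, -0.9, -5.4]
grip_width: 0.0288
grip_force: 50.0
time_s: 9.6
ee_pos: [0.6109, 0.032, 0.2948]
eef_rot: [-3.142, -0.0, -0.157]
force: [-1.2, -0.1, -5.5]
grip_width: 0.0288
grip_force: 50.0
```

```bash
python3 -m jog '[[0.1,0,0,0,0,0],[0.1,0,0,0,0,0],[0.1,0,0,0,0,0]]'
python3 -m jog '[[0.1,0,0,0,0,0],[0.1,0,0,0,0,0],[0.1,0,0,0,0,0]]'
python3 -m jog '[[0.1,0,0,0,0,0],[0.1,0,0,0,0,0],[0.1,0,0,0,0,0]]'
```

```text
time_s: 9.9
ee_pos: [0.6119, 0.0318, 0.2947]
eef_rot: [-3.142, 0.0, -0.157]
force: [0.5, 0.9, -5.9]
grip_width: 0.0296
grip_force: 50.0
time_s: 10.2
ee_pos: [0.6129, 0.0317, 0.2948]
eef_rot: [-3.142, -0.0, -0.157]
force: [0.6, -0.2, -7.2]
grip_width: 0.0291
grip_force: 50.0
time_s: 10.5
ee_pos: [0.6139, 0.0315, 0.2947]
eef_rot: [3.142, 0.0, -0.157]
force: [0.6, 1.1, -5.9]
grip_width: 0.0293
grip_force: 50.0
```

```bash
python3 -m jog '[[0.1,0,0,0,0,0],[0.1,0,0,0,0,0],[0.1,0,0,0,0,0]]'
python3 -m jog '[[0.1,0,0,0,0,0],[0.1,0,0,0,0,0],[0.1,0,0,0,0,0]]'
python3 -c "
from h import *
take('wrist','w5')"
```

```text
time_s: 10.8
ee_pos: [0.6149, 0.0314, 0.2947]
eef_rot: [3.142, -0.0, -0.157]
force: [-0.2, -0.4, -5.9]
grip_width: 0.0293
grip_force: 50.0
time_s: 11.1
ee_pos: [0.6157, 0.0313, 0.2947]
eef_rot: [3.142, 0.001, -0.157]
force: [-4.1, 1.3, -3.5]
grip_width: 0.0292
grip_force: 50.0
```

Contact with the slot end at x≈0.615. I back off 1.9 mm and lower.

```bash
python3 -m jog '[[-0.21,0,0,0,0,0],[-0.21,0,0.1,0,0,0],[-0.21,0,0.2,0,0,0],[-0.21,0,0.25,0,0,0],[-0.21,0,0.25,0,0,0]]'
python3 -m jog '[[0,0,0.1,0,0,0],[0,0,0.2,0,0,0],[0,0,0.2,0,0,0]]'
python3 -m jog '[[0,0,0.07,0,0,0],[0,0,0.07,0,0,0],[0,0,0.07,0,0,0]]'
```

```text
time_s: 11.65
ee_pos: [0.6138, 0.0315, 0.2921]
eef_rot: [3.142, 0.0, -0.157]
force: [-0.5, -0.6, -5.3]
grip_width: 0.0291
grip_force: 50.0
time_s: 11.95
ee_pos: [0.6138, 0.0315, 0.2901]
eef_rot: [3.142, 0.0, -0.157]
force: [0.2, 0.2, -5.1]
grip_width: 0.029
grip_force: 50.0
time_s: 12.25
ee_pos: [0.6138, 0.0316, 0.29]
eef_rot: [-3.142, -0.0, -0.157]
force: [-4.1, 0.8, 0.4]
grip_width: 0.0291
grip_force: 50.0
```

```bash
python3 -m jog '[[0,0,0,0,0,0],[0,0,0,0,0,0],[0,0,0,0,0,0],[0,0,0,0,0,0],[0,0,0,0,0,0],[0,0,-2,0,0,0],[0,0,-5,0,0,0],[0,0,-10,0,0,0]]' 80 30
python3 -m jog '[[0,0,-4,0,0,0],[0,0,-4,0,0,0],[0,0,-4,0,0,0]]'
python3 - <<'E'
from h import *
c=take('wrist','w6');o=ctrl.get_obs();print(o['ee_pos'],o['force'])
P=(.6138,.0315);q=proj(c,(*P,.146));print(q,proj(c,(*P,.118)),proj(c,(*P,.068)))
u,v=map(int,q);g=c['img'][max(0,v-100):v+50,u-80:u+80];cv2.imwrite('pics/c6.png',cv2.resize(g,None,fx=4,fy=4,interpolation=cv2.INTER_CUBIC));print(u-80,v-100)
E
```

```text
time_s: 13.05
ee_pos: [0.6136, 0.0315, 0.3881]
eef_rot: [3.141, 0.005, -0.157]
force: [0.7, 1.1, -0.0]
grip_width: 0.0754
grip_force: 0.0
time_s: 13.35
ee_pos: [0.6137, 0.0315, 0.4299]
eef_rot: [-3.141, -0.001, -0.157]
force: [-0.2, -0.1, -0.4]
grip_width: 0.0751
grip_force: 0.0
[0.61371402 0.03152153 0.42859776] [ 0.09952108  0.5288345  -0.92759989]
[322.55155992 205.96778556] [322.46674486 198.14100012] [322.34805331 187.19237063]
242 105
```

View pics/c6.png

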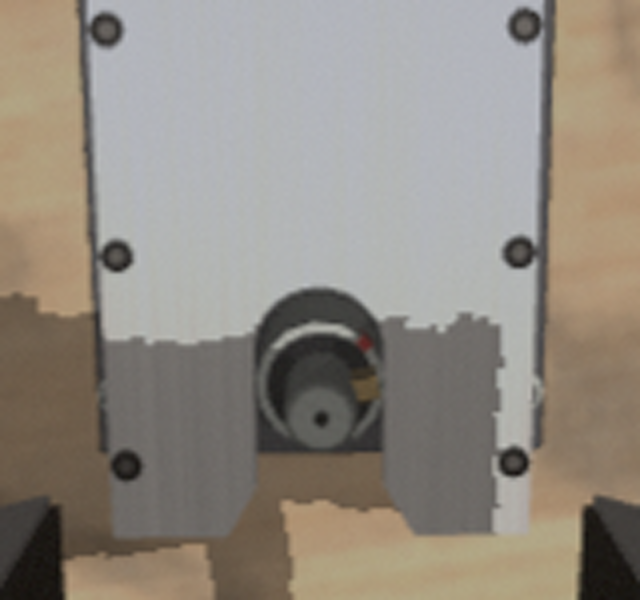

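Run:
```python
from h import *
c=load('w6')
A=onz(c,322.25,209.3,.146);print('axis',A, 'neck ring',onz(c,242+321/4,105+388/4,.118))
for n,p,z in(('key',(333.75,201.5),.130),('red',(333,190.7),.117)):
    v=onz(c,*p,z)-A;print(n,v[:2]*1000,np.arctan2(v[1],v[0]))
c=load('w3')
p=onz(c,141,248,.013);print('pulley',p)
# grey pulley, keyway in w3
h=cv2.cvtColor(c['img'],cv2.COLOR_BGR2HSV)
g=c['img'][215:280,105:180];cv2.imwrite('pics/p3.png',cv2.resize(g,None,fx=7,fy=7,interpolation=cv2.INTER_CUBIC))
```

```text
axis [0.61100133 0.03219655 0.146     ] neck ring [0.61023851 0.03226391 0.118     ]
key [  1.08429101 -10.43513103] -1.4672601282203757
red [  7.94969257 -11.24030121] -0.9552217657559647
pulley [0.47056655 0.26688072 0.013     ]
```

View pics/p3.png

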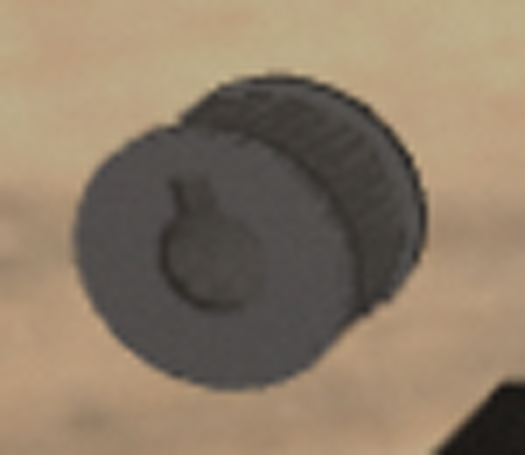

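Run:
```python
from h import *
c=load('w3')
B=onz(c,105+214/7,215+252/7,.026);K=onz(c,105+190/7,215+180/7,.026);v=K-B
print('bore',B,'keyway',v*1000,np.arctan2(v[1],v[0]))
P=B[:2]
for n,p in(('white',(210,252)),('purple',(105,183)),('orange',(75,271)),('bearing',(114,102))):
    w=onz(c,*p,.02)[:2]-P;print(n,w,np.linalg.norm(w),np.degrees(np.arctan2(w[1],w[0])))
s=load('scene0');w=onz(s,227,216,.026)[:2]-P;print('white2',w,np.linalg.norm(w),np.degrees(np.arctan2(w[1],w[0])))
```

```text
bore [0.47207688 0.26572071 0.026     ] keyway [12.51734264  0.22208741  0.        ] 0.01774051581990651
white [-0.01580924 -0.08133166] 0.08285391080532525 -100.99997430542668
purple [0.08008588 0.01470444] 0.08142461780130346 10.404106580123893
orange [-0.01586657  0.08501475] 0.086482689160029 100.57166580495051
bearing [ 0.16051775 -0.0206574 ] 0.1618415149492632 -7.333218427048819
white2 [-0.09163945  0.01220339] 0.09244842869122644 172.41469772463165
```

The crop shows the bore at (214,252) with its keyway up at (190,180). The keyway points at about world 0.02 rad and the key at about -1.48. I move above the pulley with hand yaw 2.53, which clears the neighbours.

```bash
python3 -m jog '[[-2.2,-2.6,0,0,0,-0.14],[-4.4,-5.2,0,0,0,-0.28],[-6.6,-7.8,0,0,0,-0.42],[-8.8,-10.4,0,0,0,-0.56],[-11,-13,0,0,0,-0.7],[-13.3,-15.7,0,0,0,-0.84],[-15.5,-18.3,0,0,0,-0.98],[-17.7,-20.9,0,0,0,-1.12]]' 100
python3 -m jog '[[0,0,0.7,0,0,-0.14],[0,0,1.4,0,0,-0.28],[0,0,2.1,0,0,-0.42],[0,0,2.8,0,0,-0.56],[0,0,3.5,0,0,-0.7],[0,0,4.3,0,0,-0.84],[0,0,5,0,0,-0.98],[0,0,6,0,0,-1.12]]'
python3 -m jog '[[0,0,0,0,0,-0.14],[0,0,0,0,0,-0.28],[0,0,0,0,0,-0.42],[0,0,0,0,0,-0.447],[0,0,0,0,0,-0.447],[0,0,0,0,0,-0.447]]'
python3 - <<'E'
from h import *
c=take('wrist','w7');o=ctrl.get_obs();print(o['ee_pos'],o['eef_rot'],o['qpos'])
q=proj(c,(.472,.266,.026));print(q)
u,v=map(int,q);g=c['img'][v-60:v+60,u-80:u+80];cv2.imwrite('pics/c7.png',cv2.resize(g,None,fx=5,fy=5,interpolation=cv2.INTER_CUBIC));print(u-80,v-60)
E
```

```text
time_s: 14.2
ee_pos: [0.4708, 0.2667, 0.4278]
eef_rot: [-3.14, 0.002, 0.969]
force: [0.3, 0.0, -0.1]
grip_width: 0.094
grip_force: 0.0
time_s: 15.0
ee_pos: [0.4716, 0.2656, 0.3678]
eef_rot: [-3.139, -0.0, 2.089]
force: [-0.4, -0.2, -0.5]
grip_width: 0.094
grip_force: 0.0
time_s: 15.6
ee_pos: [0.4717, 0.2657, 0.369]
eef_rot: [-3.141, -0.0, 2.527]
force: [-0.3, 0.2, -0.7]
grip_width: 0.0939
grip_force: 0.0
[0.47168027 0.26563372 0.36915968] [-3.14103807e+00 -3.24400120e-04  2.52710821e+00] [ 4.45230522e-01  3.12232936e-01  1.59000956e+00  1.23600820e-05
  1.23999254e+00 -5.11085474e-01]
[322.5541524  192.08401002]
242 132
```

View pics/c7.png

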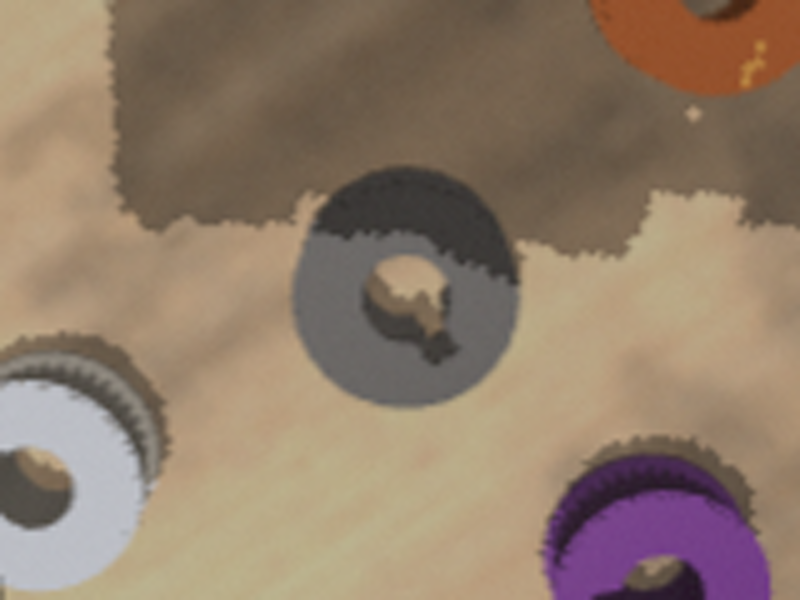

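The pulley bore is at (323.2,191.4), within 1 mm of the hand axis. The keyway tip is at crop (440,350).

```bash
python3 - <<'E'
from h import *
c=load('w7')
f=lambda x,y:onz(c,242+x/5,132+y/5,.026)
B=f(406,297);v=f(439,349)-B;print(B,v*1000,np.arctan2(v[1],v[0]))
E
python3 -m jog '[[0,0,4,0,0,0],[0,0,8,0,0,0],[0,0,12,0,0,0],[0,0,15,0,0,0],[0,0,16.6,0,0,0],[0,0,16.6,0,0,0],[0,0,16.6,0,0,0]]'
```

```text
[0.47179899 0.26693703 0.026     ] [12.67723055 -0.74717374  0.        ] -0.058870143858669524
time_s: 16.35
ee_pos: [0.4718, 0.2657, 0.2037]
eef_rot: [-3.141, -0.0, 2.529]
force: [0.5, -0.5, 0.2]
grip_width: 0.0937
grip_force: 0.0
```

```bash
python3 -m jog '[[0,0,0.15,0,0,0],[0,0,0.15,0,0,0],[0,0,0.15,0,0,0],[0,0,0.15,0,0,0],[0,0,0.15,0,0,0],[0,0,0.15,0,0,0],[0,0,0.15,0,0,0],[0,0,0.15,0,0,0]]' 30 20
python3 -m jog '[[0,0,-3,0,0,0],[0,0,-7,0,0,0],[0,0,-11,0,0,0],[0,0,-15,0,0,0],[0,0,-18,0,0,0],[0,0,-18,0,0,0],[0,0,-18,0,0,0]]'
python3 - <<'E'
from h import *
c=take('wrist','w8');o=ctrl.get_obs();print(o['ee_pos'],o['eef_rot'])
g=c['img'][190:330,230:410];cv2.imwrite('pics/c8.png',cv2.resize(g,None,fx=4,fy=4,interpolation=cv2.INTER_CUBIC))
E
```

```text
time_s: 17.15
ee_pos: [0.4717, 0.2657, 0.2021]
eef_rot: [3.142, 0.0, 2.53]
force: [-0.2, 1.0, 0.6]
grip_width: 0.0456
grip_force: 20.0
time_s: 17.85
ee_pos: [0.4715, 0.2656, 0.3817]
eef_rot: [-3.142, -0.0, 2.53]
force: [0.0, 0.2, -2.1]
grip_width: 0.0452
grip_force: 20.0
[0.47152368 0.26557826 0.38076254] [-3.14001612e+00 -8.88990705e-04  2.52979569e+00]
```

View pics/c8.png

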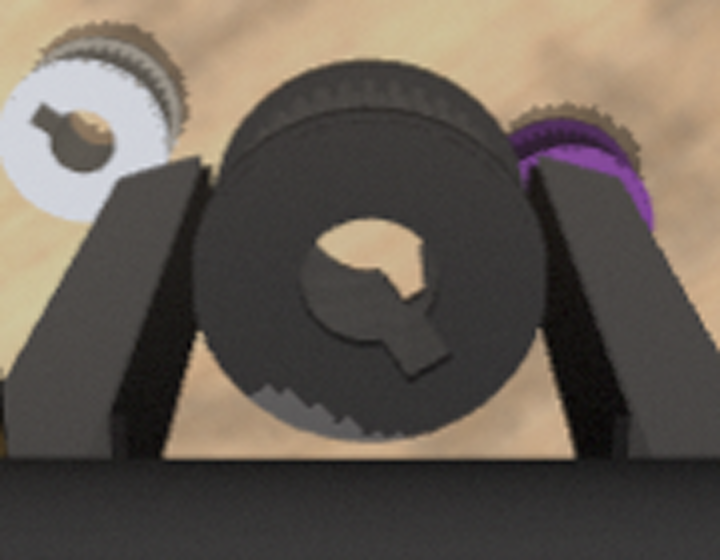

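The pulley is held level, with the bore at (322.5,260) and the keyway end at (337.5,280.5). I have now viewed 12 pictures, two over the limit of 10, so I stop viewing and work from numbers only.

Run:
```python
from h import *
c=load('w8')
f=lambda x,y:onz(c,230+x/4,190+y/4,.2047)
B=f(370,280);O=(f(195,268)+f(546,268))/2
v=f(431,362)-B;a=np.arctan2(v[1],v[0]);print('bore-tcp',B[:2]-[.4715,.2656],np.linalg.norm(v),'keyway',a)
y0=2.53;d=np.array([np.cos(y0),np.sin(y0)]);t=B[:2]-[.4715,.2656]
off=np.array([t@d, t@[d[1],-d[0]]]);print('offset in tool',off, 'width',np.linalg.norm(f(195,268)-f(546,268)))
rot=-1.48-a;y1=y0+rot
d1=np.array([np.cos(y1),np.sin(y1)]);p=d1*off[0]+np.array([d1[1],-d1[0]])*off[1]
T=np.array([.6113,.0320])-p;D=T-[.4715,.2656]
print('rot world',rot,'yaw',y1,'TCP target',T,'move in tool now',D@d,D@[d[1],-d[0]])
```

```text
bore-tcp [-1.46252353e-05  7.56107564e-04] 0.014191381123885512 keyway -0.009405495089410021
offset in tool [0.00044611 0.00061065] width 0.045337364460306395
rot world -1.47059450491059 yaw 1.0594054950894098 TCP target [0.61054915 0.03190981] move in tool now -0.24802274613533173 -0.11149209475570133
```

```bash
python3 -m jog '[[-3.1,-1.4,0,0,0,0.14],[-6.2,-2.8,0,0,0,0.28],[-9.3,-4.2,0,0,0,0.42],[-12.4,-5.6,0,0,0,0.56],[-15.5,-7,0,0,0,0.7],[-18.6,-8.4,0,0,0,0.84],[-21.7,-9.8,0,0,0,0.98],[-24.8,-11.15,0,0,0,1.12]]'
python3 -m jog '[[0,0,0,0,0,0.14],[0,0,0,0,0,0.28],[0,0,0,0,0,0.35],[0,0,0,0,0,0.35],[0,0,0,0,0,0.35]]'
python3 - <<'E'
from h import *
c=take('wrist','w9');o=ctrl.get_obs();print(o['ee_pos'],o['eef_rot'],o['force'],o['moment'],o['qpos'][5])
E
```

```text
time_s: 18.7
ee_pos: [0.6112, 0.0306, 0.3799]
eef_rot: [-3.138, 0.001, 1.404]
force: [0.1, 1.3, -1.7]
grip_width: 0.0452
grip_force: 20.0
time_s: 19.2
ee_pos: [0.6107, 0.032, 0.3807]
eef_rot: [-3.14, 0.001, 1.062]
force: [0.1, 0.2, -1.8]
grip_width: 0.0451
grip_force: 20.0
[0.61068948 0.03199602 0.38107849] [-3.14027583e+00  7.35416948e-04  1.06204307e+00] [ 0.14257138 -0.54277607 -2.42175746] [ 0.01051283  0.01487093 -0.04496053] 0.5012177121379778
```

```bash
python3 -m jog '[[0,0,1,0,0,0],[0,0,2,0,0,0],[0,0,2.8,0,0,0],[0,0,2.8,0,0,0],[0,0,2.8,0,0,0]]'
python3 -m jog '[[0,0,0.2,0,0,0],[0,0,0.4,0,0,0],[0,0,0.4,0,0,0]]'
python3 -m jog '[[0,0,0.15,0,0,0],[0,0,0.15,0,0,0],[0,0,0.15,0,0,0]]'
```

```text
time_s: 19.75
ee_pos: [0.6107, 0.032, 0.3539]
eef_rot: [-3.141, 0.0, 1.06]
force: [-0.2, -0.4, -0.5]
grip_width: 0.0454
grip_force: 20.0
time_s: 20.05
ee_pos: [0.6106, 0.0319, 0.3499]
eef_rot: [-3.141, 0.0, 1.06]
force: [0.0, 1.1, -2.1]
grip_width: 0.0456
grip_force: 20.0
time_s: 20.35
ee_pos: [0.6107, 0.0319, 0.3486]
eef_rot: [-3.142, -0.0, 1.06]
force: [0.6, 0.0, -2.0]
grip_width: 0.0455
grip_force: 20.0
```

```bash
python3 -m jog '[[0,0,0.1,0,0,0],[0,0,0.1,0,0,0],[0,0,0.1,0,0,0]]'
python3 -m jog '[[0,0,0.1,0,0,0],[0,0,0.1,0,0,0],[0,0,0.1,0,0,0]]'
```

```text
time_s: 20.65
ee_pos: [0.6107, 0.032, 0.3475]
eef_rot: [-3.142, 0.0, 1.06]
force: [0.1, -0.6, -1.4]
grip_width: 0.0456
grip_force: 20.0
time_s: 20.95
ee_pos: [0.6107, 0.0319, 0.3465]
eef_rot: [-3.142, 0.0, 1.06]
force: [-0.1, -0.3, -1.9]
grip_width: 0.0454
grip_force: 20.0
```

```bash
python3 -m jog '[[0,0,0.1,0,0,0],[0,0,0.1,0,0,0],[0,0,0.1,0,0,0]]'
python3 -m jog '[[0,0,0.1,0,0,0],[0,0,0.1,0,0,0],[0,0,0.1,0,0,0]]'
python3 -m jog '[[0,0,0.1,0,0,0],[0,0,0.2,0,0,0],[0,0,0.2,0,0,0]]'
```

```text
time_s: 21.25
ee_pos: [0.6107, 0.032, 0.3455]
eef_rot: [-3.141, 0.0, 1.06]
force: [-0.1, 0.8, -1.8]
grip_width: 0.0454
grip_force: 20.0
time_s: 21.55
ee_pos: [0.6107, 0.0319, 0.3445]
eef_rot: [3.142, 0.0, 1.06]
force: [0.3, 0.6, -2.0]
grip_width: 0.0455
grip_force: 20.0
time_s: 21.85
ee_pos: [0.6107, 0.032, 0.3424]
eef_rot: [-3.141, 0.0, 1.06]
force: [0.4, -0.5, -1.2]
grip_width: 0.0455
grip_force: 20.0
```

It is on the shaft. I continue to just above the key, with the underside at about 130 mm (TCP about 0.332).

```bash
python3 -m jog '[[0,0,0.2,0,0,0],[0,0,0.4,0,0,0],[0,0,0.6,0,0,0],[0,0,0.75,0,0,0],[0,0,0.75,0,0,0],[0,0,0.75,0,0,0]]'
python3 -m jog '[[0,0,0.1,0,0,0],[0,0,0.2,0,0,0],[0,0,0.2,0,0,0],[0,0,0.2,0,0,0]]'
python3 -m jog '[[0,0,0.1,0,0,0],[0,0,0.1,0,0,0],[0,0,0.1,0,0,0]]'
```

```text
time_s: 22.45
ee_pos: [0.6107, 0.0319, 0.3349]
eef_rot: [-3.141, 0.0, 1.06]
force: [0.2, 0.3, -2.4]
grip_width: 0.0454
grip_force: 20.0
time_s: 22.85
ee_pos: [0.6107, 0.032, 0.333]
eef_rot: [-3.141, 0.0, 1.06]
force: [0.2, -0.5, -1.9]
grip_width: 0.0452
grip_force: 20.0
time_s: 23.15
ee_pos: [0.6107, 0.0319, 0.332]
eef_rot: [-3.141, 0.0, 1.06]
force: [0.8, -0.4, -1.1]
grip_width: 0.0453
grip_force: 20.0
```

```bash
python3 -m jog '[[0,0,0.1,0,0,0],[0,0,0.1,0,0,0],[0,0,0.1,0,0,0]]'
python3 -m jog '[[0,0,0.1,0,0,0],[0,0,0.1,0,0,0],[0,0,0.1,0,0,0]]'
python3 -m jog '[[0,0,0.1,0,0,0],[0,0,0.1,0,0,0],[0,0,0.1,0,0,0]]'
```

```text
time_s: 23.45
ee_pos: [0.6107, 0.032, 0.331]
eef_rot: [-3.141, 0.0, 1.06]
force: [0.8, 0.2, -1.4]
grip_width: 0.0451
grip_force: 20.0
time_s: 23.75
ee_pos: [0.6107, 0.032, 0.3299]
eef_rot: [-3.141, 0.0, 1.06]
force: [2.1, 0.6, -1.8]
grip_width: 0.0455
grip_force: 20.0
time_s: 24.05
ee_pos: [0.6107, 0.032, 0.329]
eef_rot: [-3.141, 0.0, 1.06]
force: [0.5, -0.2, -1.5]
grip_width: 0.0454
grip_force: 20.0
```

```bash
python3 -m jog '[[0,0,0.1,0,0,0],[0,0,0.2,0,0,0],[0,0,0.3,0,0,0],[0,0,0.3,0,0,0]]'
python3 -m jog '[[0,0,0.1,0,0,0],[0,0,0.2,0,0,0],[0,0,0.3,0,0,0],[0,0,0.4,0,0,0],[0,0,0.4,0,0,0]]'
python3 -m jog '[[0,0,0.1,0,0,0],[0,0,0.15,0,0,0],[0,0,0.15,0,0,0],[0,0,0.15,0,0,0]]'
```

```text
time_s: 24.45
ee_pos: [0.6107, 0.032, 0.3259]
eef_rot: [-3.141, 0.0, 1.06]
force: [1.0, 0.4, -1.1]
grip_width: 0.0452
grip_force: 20.0
time_s: 24.95
ee_pos: [0.6107, 0.0319, 0.3218]
eef_rot: [-3.141, 0.0, 1.06]
force: [1.2, 0.9, -1.2]
grip_width: 0.0453
grip_force: 20.0
time_s: 25.35
ee_pos: [0.6107, 0.032, 0.3205]
eef_rot: [-3.141, 0.0, 1.06]
force: [1.8, 0.2, -1.3]
grip_width: 0.0455
grip_force: 20.0
```

```bash
python3 -m jog '[[0,0,0.1,0,0,0],[0,0,0.1,0,0,0],[0,0,0.1,0,0,0]]'
python3 -m jog '[[0,0,0,0,0,0],[0,0,0,0,0,0],[0,0,0,0,0,0],[0,0,0,0,0,0]]' 60
python3 -m jog '[[0,0,0,0,0,0],[0,0,-3,0,0,0],[0,0,-7,0,0,0],[0,0,-11,0,0,0],[0,0,-13,0,0,0],[0,0,-13,0,0,0]]'
python3 - <<'E'
from h import *
take('scene','s9');take('side','d9');c=take('wrist','w10');o=ctrl.get_obs();print(o['ee_pos'],o['force'],o['grip_width'])
# bearing of pulley outline: dark top disc vs shaft, measured numerically
q=proj(c,(.611,.032,.144));print(q)
u,v=q.astype(int);g=cv2.cvtColor(c['img'],cv2.COLOR_BGR2GRAY);e=cv2.HoughCircles(cv2.GaussianBlur(g,(3,3),0)[v-60:v+60,u-60:u+60],cv2.HOUGH_GRADIENT,1,10,param1=80,param2=18,minRadius=25,maxRadius=60)
if e is not None:
  for x in e[0][:4]: p=(x[0]+u-60,x[1]+v-60);print(x,onz(c,*p,.144),x[2])
print('r per 23mm',np.linalg.norm(proj(c,(.634,.032,.144))-q))
E
```

```text
time_s: 25.65
ee_pos: [0.6107, 0.0319, 0.3201]
eef_rot: [3.141, -0.0, 1.06]
force: [-0.4, -0.2, 4.6]
grip_width: 0.0453
grip_force: 20.0
time_s: 26.05
ee_pos: [0.6106, 0.032, 0.3193]
eef_rot: [-3.141, 0.0, 1.06]
force: [-0.3, -0.2, -0.2]
grip_width: 0.0562
grip_force: 0.0
time_s: 26.65
ee_pos: [0.6105, 0.032, 0.4528]
eef_rot: [3.137, -0.003, 1.06]
force: [-0.2, 0.2, -0.7]
grip_width: 0.0567
grip_force: 0.0
[0.61066945 0.03193776 0.44799219] [ 0.5974966   0.08759034 -0.78753387] 0.05639152131873773
[323.21556593 200.21870818]
[56.5 57.5 28. ] [0.60932982 0.035798   0.144     ] 28.0
[64.5 41.5 32.5] [0.62258229 0.04497897 0.144     ] 32.5
r per 23mm 25.817069331840518
```

The shoulder contact came at TCP 0.3201, exactly the predicted height. The pulley is released and the hand is clear, so I hand in.

```bash
python3 -c "
from station import ctrl
print(ctrl.hand_in())"
```

```text
the job is handed in; nothing more can be done
None
```

I seated the cartridge in its pocket, put the pulley over the key onto the shoulder at the predicted height, let go of both and handed the job in; no verdict came back, I did not check the final state by eye, and I viewed 12 pictures against the limit of 10.

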